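Take the pile apart and put each thing in its holder

TASK

The ink stone, the blue tin, the brown carton and the blue-sleeved eraser have been piled in one stack. Take the stack apart from the top, one thing after the other - eraser, carton, tin, ink stone - and set each gently, not dropped, flat, right way up and along its holder, in the shallow holder of its own shape: the eraser in the small white one, the carton in the green metal one, the tin in the round cork one and the ink stone in the large dark wooden one. Leave the green water pot and the brown dropper bottle standing where they are.

Things in the scene. Friction and masses are not known exactly. Their poses are not given: they have to be found in the camera images.
- ink_stone: black ink stone with rounded, uneven outline, 63 (x) x 99 (y) x 21 (z) mm, 0.3 kg, lying on the bench as the lowest of the stack; its ends show beyond the tin. Its top is uneven, so the things piled on it lean by about 3 degrees. Its origin is the centre of its underside, z up, y along its length (yaw and yaw + pi are alike). Grasp it across x (63 mm).
- gum_tin: round closed tin, blue lid, 67 mm diameter (body and lid alike to grasp) x 24 mm high, second in the stack, lying on the ink stone. Origin: centre of its underside, z up; any yaw will do.
- glue_carton: closed brown cardboard carton, 44 (x) x 62 (y) x 36 (z) mm, third in the stack, lying on the tin. Its origin is the centre of its underside, z up, y along its length (yaw and yaw + pi are alike).
- eraser: white eraser in a blue sleeve, 20 (x) x 42 (y) x 12 (z) mm, top of the stack, lying on the carton (its underside is 81 mm above the bench at the start). Its origin is the centre of its underside, z up, y along its length (yaw and yaw + pi are alike).
- stone_holder: large dark wooden tray, fixed: inside 79 (x) x 115 (y) mm, lips 4 mm wide; its floor is 3 mm and its lip 6 mm above the bench. Origin: centre of its underside, on the bench; y along its length.
- tin_holder: round cork tray, fixed: inside diameter 84 mm, outside 93 mm; floor 3 mm and lip 6 mm above the bench. Origin: centre of its underside, on the bench.
- carton_holder: green painted metal tray, fixed: inside 60 (x) x 78 (y) mm, lips 4 mm wide; floor 3 mm and lip 6 mm above the bench. Origin: centre of its underside, on the bench; y along its length.
- eraser_holder: small white plastic tray, fixed: inside 34 (x) x 56 (y) mm, lips 4 mm wide; floor 3 mm and lip 6 mm above the bench. Origin: centre of its underside, on the bench; y along its length.
- water_pot: pale green pot, 69 mm diameter x 54 mm high, loose bystander to the right of the work. Origin: centre of its underside.
- dropper_bottle: brown glass bottle with black dropper cap, 28 mm diameter x 86 mm high, loose bystander to the left of the work. Origin: centre of its underside.

How it is judged:
By the outcome, as a careful person would: the job done as asked, in the order asked, and still so for the second after the job is handed in, with the robot touching nothing.
It also fails if it takes over 120 s, if anything falls off the work surface, if the arm or the gripper's body presses on something with over 40 N, if the wrist force passes 120 N, or if a joint passes its speed limit or range.

ROBOT

A 7-joint arm with a two-finger parallel gripper is mounted at the origin on a cart in front of the work surface, level with it; the furniture and walls round the work are solid. World frame = base frame: x ahead of the robot, y to its left, z up, the work surface at z = 0. Lengths are in m, angles in rad, forces in N, time in s.
With the tool pointing down it reaches from about 0.4 to 0.85 m from the base axis. Payload 10.4 kg.
Tool frame: the origin (TCP) lies midway between the tips of the shut fingers; the grasp point (between the pads) lies 19 mm behind it (bot.tcp_to_grasp is the distance from the TCP to the grasp point, in m); z points along the fingers, y is the line along which they close (so a half turn about z gives the same grasp; the last joint's range is limited). The gripper opens to 85 mm and grips with 20 to 120 N. Pads are 22 mm wide; open, the fingers measure 114 mm over their backs; the gripper's body (76 mm by 85 mm) begins 54 mm behind the grasp point. The pads swing forward as they close: fully open they stand 13 mm farther back than shut.
Start: joints at [-1.258, 0.332, -0.065, 1.46, 0.022, 1.35, -0.088], TCP at [0.206, 0.59, 0.231] pointing down, gripper open.
Joint ranges: [-2.6, 2.6], [-0.5, 2.12], [-1.47, 1.34], [0.16, 2.42], [-1.27, 4.41], [0.06, 2.06], [-2.6, 2.6]. Speed limits (rad/s): [2.22, 2.22, 2.79, 2.79, 3.14, 3.14, 3.14].

INTERFACE

Orientations are given as a unit quaternion [w, x, y, z].
In Python, from cell import bot gives the robot as it stands.
- The arm moves only by the shell command python3 drive.py 'ROWS' [FORCE]. ROWS is a JSON list of rows, 1 to 8 of them, each written [[rx, ry, rz], [dx, dy, dz], opening]: a rotation vector rx, ry, rz in rad, then dx, dy, dz in shares of the most that a row can go, 1 being 50 mm, then the opening from 0.0 (shut) to 1.0 (fully open); each row shifts and turns the commanded pose from where the row before left it, along the tool's axes as they then stand; what a row does not reach is not made up. A row lasts 1/10 s, in which the tool goes at most 0.05 m and 0.15 rad, less where a joint would pass 70% of its speed; a pose out of reach is approached as far as the arm can. The fingers move at their own pace and stop on an object; FORCE is the grip in N (left out, the last holds). Time passes only in rows, so rows that do not move let the fingers close. It prints the time, the measured TCP pose, the force, the opening and the grip force at its end. Input that does not fit is refused with a message, and nothing moves.
- bot.state(): the state, without advancing time (a new reading comes with each control period).
- bot.snapshot(name): name is "scene" or "top"; returns a dict with "pixels" (384x512x3 uint8, red, green, blue), "K" (3x3 intrinsics, pixels), "R" (3x3) and "t" (3): a world point X has camera coordinates R X + t. Camera axes: x right, y down, z forward; pixel columns grow to the right and rows downward; lengths in m; the calibration is good to about 2 mm. A picture is of the moment at which its call begins. There is no depth.
- bot.close_job(): hands the job in; it is judged then, once.
The state is a dict: "t": time; "q": joint angles; "joint_velocities": joint speeds; "joint_efforts": joint torques, N m; "tcp_pos": TCP position; "eef_rot": TCP orientation; "ft_force": force on the tool from outside, world axes, zero at the start; "torque": the same for the moment, N m; "gripper_width": opening from 0.0 (shut) to 1.0 (fully open); "grasp_force": force on a finger pad.
Only numpy, scipy, OpenCV 4.12 (cv2) and the standard library are available. Lean on these libraries where they do the work, as an engineer would, in place of code of your own. Each camera call takes 0.05 s, during which the arm holds its last target. There are 200 camera calls.

## Working session

There is one attempt and no reset: what is moved stays moved. The work goes in short steps, Python scripts to look and compute and a shell command to move; the robot and the scene stay as the last step left them, time stands still between calls to the robot, and variables do not carry over. Pictures are saved under pics/ and viewed, at most 17 in all, crops included, and the job is handed in when it is done.

```bash
ls; mkdir -p pics
python3 - <<'E'
from cell import bot
import cv2
for n in("scene","top"):
    s=bot.snapshot(n); cv2.imwrite(f"pics/{n}0.png",s["pixels"][:,:,::-1]); print(n,s["K"],s["R"],s["t"])
print(bot.state(),bot.tcp_to_grasp)
E
```

```text
cell.py
drive.py
pics
scene [[455.88183994   0.         258.6086429 ]
 [  0.         455.88183994 198.22226902]
 [  0.           0.           1.        ]] [[ 0.71428191 -0.69984427 -0.00439844]
 [-0.44463181 -0.44893313 -0.77508812]
 [ 0.54046638  0.55558711 -0.63183784]] [-0.39880077  0.29739008  0.93748049]
top [[418.34573503   0.         247.66889674]
 [  0.         418.34573503 190.12053037]
 [  0.           0.           1.        ]] [[-0.01567428 -0.99983659 -0.00900658]
 [-0.99321086  0.01660756 -0.11513635]
 [ 0.11526711  0.00714075 -0.99330887]] [0.0014751  0.50533341 0.95477623]
{'t': 0.1, 'q': array([-1.25762549,  0.3327965 , -0.06468715,  1.46086569,  0.02160575,
        1.34987469, -0.08852583]), 'joint_velocities': array([ 0.00163554, -0.00191532, -0.00050732, -0.00028273,  0.00105263,
        0.00075189,  0.00050655]), 'joint_efforts': array([ 1.07932687e-03, -6.26736975e+01,  4.89047414e-02, -3.92428958e+01,
        1.63405604e-02,  6.81926365e-03,  5.73356829e-05]), 'tcp_pos': array([0.20583819, 0.58978157, 0.23059906]), 'eef_rot': array([-7.17349929e-05,  1.67106376e-01,  9.85938674e-01, -6.20224316e-04]), 'ft_force': array([ 0.02378557,  0.04540332, -0.58244542]), 'torque': array([ 0.03817873,  0.05315581, -0.01385463]), 'grasp_force': 0.0, 'gripper_width': 0.9991391726406673} 0.0187
```
View pics/top0.png

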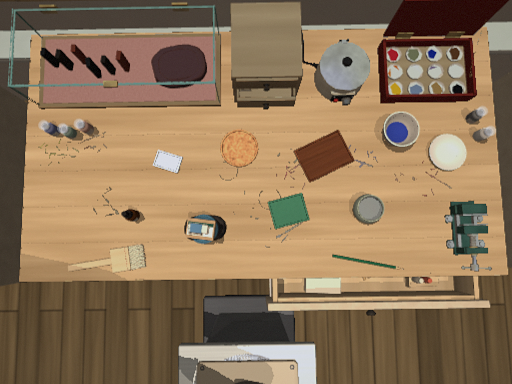

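View pics/scene0.png

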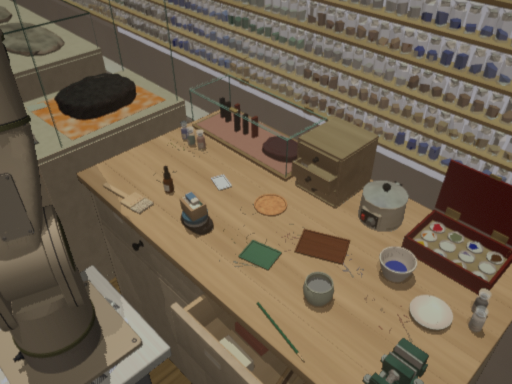

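The top picture shows the stack at about (205,228), eraser holder (168,161), tin holder (239,149), stone holder (324,155), carton holder (289,211), pot (368,208) and bottle (131,214). The scene picture agrees, with the stack at (195,212).

Run:
```python
import cv2,numpy as np
a=cv2.imread("pics/top0.png"); b=cv2.imread("pics/scene0.png")
r=lambda im,x0,x1,y0,y1,f:cv2.resize(im[y0:y1,x0:x1],None,fx=f,fy=f,interpolation=cv2.INTER_CUBIC)
c=np.hstack([r(a,178,232,205,250,7),r(b,170,224,188,233,7)])
cv2.imwrite("pics/stack0.png",c)
cv2.imwrite("pics/hold0.png",r(a,150,360,125,232,3.8))
```

View pics/stack0.png

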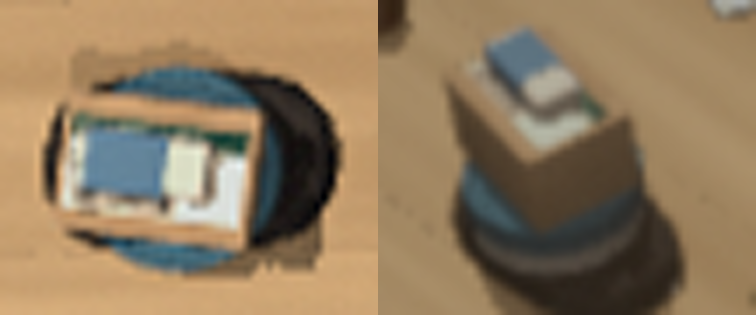

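View pics/hold0.png

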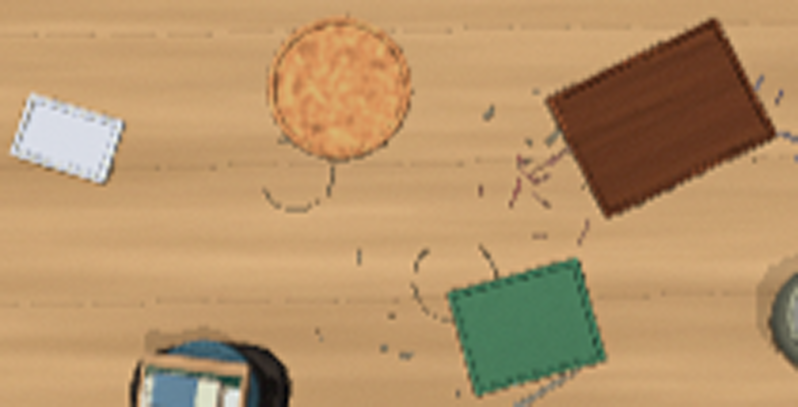

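The stack crop shows the eraser top centre near (146,164) and carton top corners near (68,95), (265,110), (250,250), (60,235), all in 7x crop pixels. The holder crop shows the four trays clear and empty.

```bash
cat > see.py <<'E'
import numpy as np, cv2
from scipy.spatial.transform import Rotation as Ro
def ray(s,uv,z):
    uv=np.atleast_2d(uv).astype(float); d=np.c_[uv,np.ones(len(uv))]@np.linalg.inv(s["K"]).T@s["R"]
    c=-s["R"].T@s["t"]; return (c+d*((z-c[2])/d[:,2])[:,None])[:,:2]
def rect(p):  # world pts -> centre, (short,long), angle of short axis in (-90,90]
    (c,(w,h),a)=cv2.minAreaRect((np.asarray(p)*1000).astype(np.float32))
    if w>h: w,h,a=h,w,a+90
    return np.round(c,1),np.round((w,h),1),round((a+90)%180-90,1)
def crop(p,f,x0,y0): return (np.array(p)+.5)/f-.5+[x0,y0]
def go(bot,x,y,z,ang=None):  # mm, deg (direction of tool y, mod 180): rows needed
    st=bot.state(); w,a,b,c=st["eef_rot"]; R=Ro.from_quat([a,b,c,w])
    m=R.as_matrix(); cur=np.degrees(np.arctan2(m[1,1],m[0,1])); d=0
    if ang is not None: d=(ang-cur+90)%180-90
    R2=Ro.from_euler("z",d,degrees=True)*R
    # level tool exactly as well
    v=R2.inv().apply(np.array([x,y,z])/1000-st["tcp_pos"])
    print("cur",np.round(st["tcp_pos"]*1000,1),"yang %.1f tilt %.2f"%(cur,np.degrees(np.arccos(-m[2,2]))),"rz %.3f"%np.radians(-d),"then d",np.round(v,4),"q7 %.2f"%st["q"][6])
E
python3 - <<'E'
from see import *; from cell import bot
s=bot.snapshot("top"); sc=bot.snapshot("scene")
im=s["pixels"]
for n,p,seed in(("eraserH",[(32,95),(124,120),(104,185),(10,155)],(168,161)),("stoneH",[(717,18),(776,135),(609,217),(546,98)],(324,155)),("cartonH",[(579,258),(606,358),(477,396),(449,292)],(289,211))):
    print(n,*rect(ray(s,crop(p,3.8,150,125),.006)))
print("corkH",ray(s,crop([(339.5,89),(268,89),(411,89)],3.8,150,125),.006)*1000)
cork=ray(s,crop([(340,17),(340,161)],3.8,150,125),.006)*1000;print(cork)
f=lambda p:crop(p,7,178,205); g=lambda p:crop(np.array(p)-[378,0],7,170,188)
print("carton",*rect(ray(s,f([(68,95),(265,110),(250,250),(60,235)]),.081)))
print("eraser",*rect(ray(s,f([(87,128),(207,143),(205,198),(82,190)]),.093)))
print("carton scene",*rect(ray(sc,g([(447,78),(635,115),(530,163)]),.081)), ray(sc,g([(447,78),(635,115),(530,163)]),.081)*1000)
print("eraser scene",ray(sc,g([(488,35),(530,28),(577,78),(525,100)]),.093)*1000)
print("tin",ray(s,f([(177,168)]),.045)*1000,"stone",ray(s,f([(43,168),(338,168)]),.015)*1000)
print("pot",ray(s,[(368,208)],.054)*1000,"bottle",ray(s,[(131,214)],.05)*1000)
E
```

```text
eraserH [582.  188.1] [43.8 63.6] -16.8
stoneH [ 589.3 -192.5] [ 86.2 122.2] 24.4
cartonH [ 457.1 -103.8] [67.6 85.1] 13.8
corkH [[611.51890674  13.02599917]
 [612.32854111  58.89756237]
 [610.70994036 -32.80771702]]
[[658.7874087   12.07571458]
 [564.73873803  13.32833527]]
carton [414.3  98.4] [44.1 62.6] -5.3
eraser [417.  101.4] [19.3 38.4] -4.6
carton scene [415.2  93.5] [43.8 59.9] -7.4 [[397.53566346 126.04754337]
 [433.13326571  61.01986269]
 [389.67824435  66.64095393]]
eraser scene [[415.41556491 122.78119671]
 [428.94096977 115.21012747]
 [423.01844238  80.13722344]
 [401.98093842  83.45374614]]
tin [[416.47206937  97.25873062]] stone [[417.95941167 146.02076322]
 [416.37547359  46.34416983]]
pot [[ 456.88936307 -279.99065243]] bottle [[452.2426079  261.45600149]]
```

```bash
python3 -c "
from see import *; from cell import bot
go(bot,417,101,231,-5)"
```

```text
cur [205.9 589.9 230.8] yang 70.8 tilt 0.05 rz 1.322 then d [-4.686e-01  2.529e-01 -4.000e-04] q7 -0.09
```

The rows are not in the units I measure in: shifts go in shares of 50 mm. I convert before sending: -0.03 m is -0.6, 0.016 m is 0.32.

```bash
python3 drive.py '[[[0,0,0.12],[0,0,0],1],[[0,0,0.12],[0,0,0],1],[[0,0,0.12],[0,0,0],1],[[0,0,0.12],[0,0,0],1],[[0,0,0.12],[0,0,0],1],[[0,0,0.12],[0,0,0],1],[[0,0,0.12],[0,0,0],1],[[0,0,0.12],[0,0,0],1]]' 40 && python3 drive.py '[[[0,0,0.12],[0,0,0],1],[[0,0,0.12],[0,0,0],1],[[0,0,0.122],[0,0,0],1],[[0,0,0],[-0.6,0.32,0],1],[[0,0,0],[-0.6,0.32,0],1],[[0,0,0],[-0.6,0.32,0],1],[[0,0,0],[-0.6,0.32,0],1],[[0,0,0],[-0.6,0.32,0],1]]' && python3 drive.py '[[[0,0,0],[-0.6,0.32,0],1],[[0,0,0],[-0.6,0.32,0],1],[[0,0,0],[-0.6,0.32,0],1],[[0,0,0],[-0.6,0.32,0],1],[[0,0,0],[-0.6,0.32,0],1],[[0,0,0],[-0.6,0.32,0],1],[[0,0,0],[-0.6,0.32,0],1],[[0,0,0],[0,0,0],1]]'; python3 -c "
from see import *; from cell import bot
go(bot,417,101,120,-5)"
```

```text
t: 1.0
tcp_pos: [0.2059, 0.59, 0.2311]
eef_rot: [0.0, 0.605, 0.796, -0.0]
ft_force: [0.0, 0.1, 0.2]
gripper_width: 0.999
grasp_force: 0.0
t: 1.8
tcp_pos: [0.273, 0.4323, 0.2312]
eef_rot: [-0.0, 0.737, 0.676, -0.0]
ft_force: [0.5, -0.5, 0.3]
gripper_width: 0.999
grasp_force: 0.0
t: 2.6
tcp_pos: [0.3676, 0.211, 0.2315]
eef_rot: [-0.0, 0.739, 0.673, 0.0]
ft_force: [-0.1, -0.5, 0.2]
gripper_width: 0.998
grasp_force: 0.0
cur [367.6 211.  231.5] yang -5.3 tilt 0.03 rz -0.006 then d [-0.1053  0.0588  0.1115] q7 -0.78
```

In the tool's units: 0.03 m is 0.6, -0.0273 m is -0.546.

```bash
python3 drive.py '[[[0,0,0],[-0.52,0.294,0],1],[[0,0,0],[-0.52,0.294,0],1],[[0,0,0],[-0.52,0.294,0],1],[[0,0,0],[-0.546,0.294,0],0.7],[[0,0,0],[0,0,0.6],0.5],[[0,0,0],[0,0,0.6],0.5],[[0,0,0],[0,0,0.6],0.5],[[0,0,0],[0,0,0.4],0.5]]' && python3 drive.py '[[[0,0,0],[0,0,0],0.5],[[0,0,0],[0,0,0],0.5]]'; python3 -c "
from see import *; from cell import bot
import cv2
go(bot,417,101,85.5,-5)
s=bot.snapshot('scene');cv2.imwrite('pics/a.png',cv2.resize(s['pixels'][150:250,130:265,::-1],None,fx=5,fy=5,interpolation=2))"
```

```text
t: 3.4
tcp_pos: [0.4145, 0.105, 0.1195]
eef_rot: [-0.0, 0.737, 0.676, -0.001]
ft_force: [-0.5, 0.5, 0.0]
gripper_width: 0.499
grasp_force: 0.0
t: 3.6
tcp_pos: [0.4155, 0.1051, 0.1218]
eef_rot: [0.0, 0.737, 0.676, -0.0]
ft_force: [0.0, 0.4, 0.6]
gripper_width: 0.501
grasp_force: 0.0
cur [415.5 105.1 121.8] yang -5.0 tilt 0.01 rz 0.001 then d [-0.004   0.0019  0.0363] q7 -0.45
```

View pics/a.png

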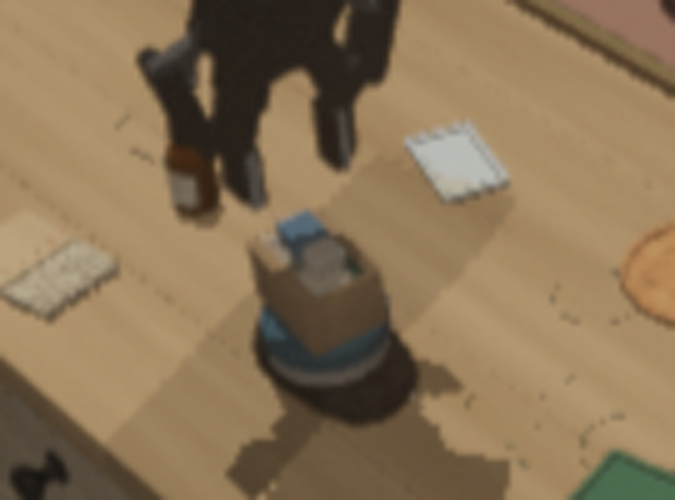

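The gripper fingertips at (250,190) and (340,160) straddle the eraser at (305,235); go down and grip.

In the tool's units: 0.0123 m is 0.246, 0.012 m is 0.24.

```bash
python3 drive.py '[[[0,0,0],[-0.08,0.04,0.24],0.5],[[0,0,0],[0,0,0.24],0.5],[[0,0,0],[0,0,0.246],0.5],[[0,0,0],[0,0,0],0.5],[[0,0,0],[0,0,0],0.3],[[0,0,0],[0,0,0],0],[[0,0,0],[0,0,0],0],[[0,0,0],[0,0,0],0]]' 25 && python3 drive.py '[[[0,0,0],[0,0,0],0],[[0,0,0],[0,0,0],0],[[0,0,0],[0,0,0],0]]'
```

```text
t: 4.45
tcp_pos: [0.4173, 0.1008, 0.0854]
eef_rot: [-0.0, 0.737, 0.676, 0.0]
ft_force: [0.6, -0.6, 1.0]
gripper_width: 0.21
grasp_force: 25.7
t: 4.75
tcp_pos: [0.4173, 0.1008, 0.0853]
eef_rot: [0.0, 0.737, 0.676, 0.0]
ft_force: [-0.5, 0.3, 5.9]
gripper_width: 0.207
grasp_force: 26.1
```

In the tool's units: -0.03 m is -0.6, -0.02 m is -0.4.

```bash
python3 drive.py '[[[0,0,0],[0,0,-0.2],0],[[0,0,0],[0,0,-0.4],0],[[0,0,0],[0,0,-0.6],0],[[0,0,0],[0,0,-0.4],0],[[0,0,0],[0,0,0],0]]'; python3 -c "
from see import *; from cell import bot
import cv2
go(bot,582,188,60,-16.8)
s=bot.snapshot('scene');cv2.imwrite('pics/b.png',cv2.resize(s['pixels'][130:250,150:265,::-1],None,fx=5,fy=5,interpolation=2))"
```

```text
t: 5.25
tcp_pos: [0.4183, 0.101, 0.1678]
eef_rot: [0.0, 0.737, 0.676, 0.002]
ft_force: [1.1, -0.4, -0.6]
gripper_width: 0.213
grasp_force: 25.5
cur [418.3 101.  167.8] yang -5.0 tilt 0.25 rz 0.206 then d [0.1303 0.1312 0.1086] q7 -0.48
```

View pics/b.png

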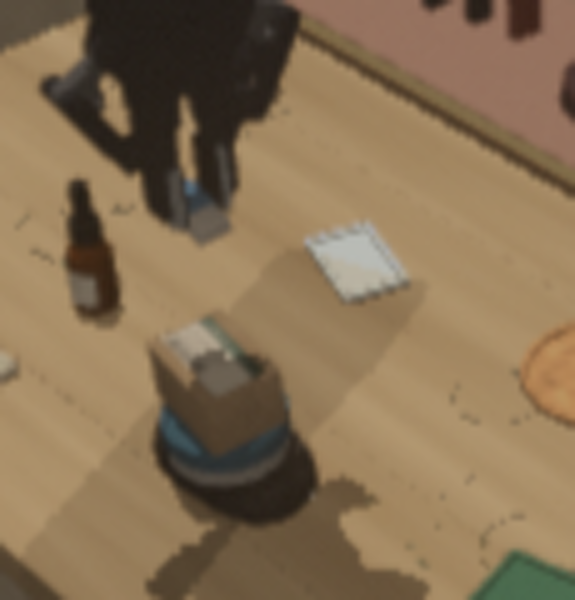

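The eraser at (205,210) is held between the fingers and the carton is undisturbed at (215,390). On to the white holder.

In the tool's units: 0.027 m is 0.54, 0.026 m is 0.52.

```bash
python3 drive.py '[[[0,0,0.103],[0,0,0],0],[[0,0,0.103],[0,0,0],0],[[0,0,0],[0.52,0.52,0],0],[[0,0,0],[0.52,0.52,0],0],[[0,0,0],[0.52,0.52,0],0],[[0,0,0],[0.52,0.52,0],0],[[0,0,0],[0.52,0.54,0],0],[[0,0,0],[0,0,0],0]]' && python3 drive.py '[[[0,0,0],[0,0,0.6],0],[[0,0,0],[0,0,0.6],0],[[0,0,0],[0,0,0.6],0],[[0,0,0],[0,0,0.36],0],[[0,0,0],[0,0,0],0],[[0,0,0],[0,0,0],0]]'; python3 -c "
from see import *; from cell import bot
go(bot,582,188,7.5,-16.8)"
```

```text
t: 6.1
tcp_pos: [0.5815, 0.1893, 0.1621]
eef_rot: [0.001, 0.802, 0.597, -0.002]
ft_force: [-1.0, -0.2, 0.3]
gripper_width: 0.208
grasp_force: 25.5
t: 6.7
tcp_pos: [0.5796, 0.1867, 0.057]
eef_rot: [0.0, 0.803, 0.596, -0.001]
ft_force: [0.8, -0.1, 0.3]
gripper_width: 0.212
grasp_force: 25.5
cur [579.6 186.7  57. ] yang -16.8 tilt 0.06 rz -0.000 then d [0.0019 0.002  0.0495] q7 -0.45
```

```bash
python3 drive.py '[[[0,0,0],[0.04,0.04,0.3],0],[[0,0,0],[0,0,0.3],0],[[0,0,0],[0,0,0.2],0],[[0,0,0],[0,0,0],0],[[0,0,0],[0,0,0],0]]' && python3 drive.py '[[[0,0,0],[0,0,0.06],0],[[0,0,0],[0,0,0.04],0],[[0,0,0],[0,0,0],0],[[0,0,0],[0,0,0],0]]'; python3 -c "
from see import *; from cell import bot
import cv2
go(bot,582,188,7.5,-16.8)
s=bot.snapshot('scene');cv2.imwrite('pics/c.png',cv2.resize(s['pixels'][150:215,180:260,::-1],None,fx=8,fy=8,interpolation=2))"
```

```text
t: 7.2
tcp_pos: [0.5824, 0.1884, 0.0168]
eef_rot: [0.0, 0.803, 0.596, -0.0]
ft_force: [0.3, -0.9, -0.6]
gripper_width: 0.207
grasp_force: 25.5
t: 7.6
tcp_pos: [0.5825, 0.1886, 0.0121]
eef_rot: [-0.0, 0.803, 0.596, 0.0]
ft_force: [-0.3, -0.5, -0.1]
gripper_width: 0.216
grasp_force: 25.5
cur [582.5 188.6  12.1] yang -16.8 tilt 0.01 rz 0.000 then d [-0.0008 -0.0003  0.0046] q7 -0.43
```

View pics/c.png

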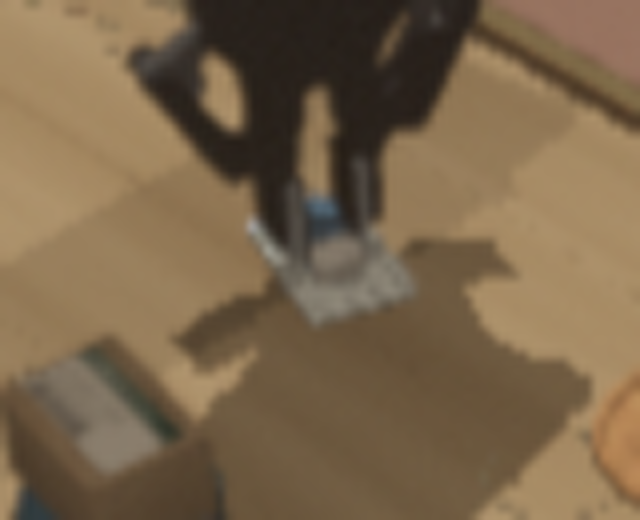

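The eraser end at (335,255) is over the white tray (255–415, 220–325), aligned with it. Lower slowly.

In the tool's units: 0.002 m is 0.04.

```bash
python3 drive.py '[[[0,0,0],[0,0,0.04],0],[[0,0,0],[0,0,0],0],[[0,0,0],[0,0,0],0]]' && python3 drive.py '[[[0,0,0],[0,0,0.03],0],[[0,0,0],[0,0,0],0],[[0,0,0],[0,0,0],0]]' ; python3 drive.py '[[[0,0,0],[0,0,0.016],0],[[0,0,0],[0,0,0],0],[[0,0,0],[0,0,0],0]]'
```

```text
t: 7.95
tcp_pos: [0.5824, 0.1886, 0.01]
eef_rot: [-0.0, 0.803, 0.596, -0.0]
ft_force: [0.1, 0.5, -0.6]
gripper_width: 0.212
grasp_force: 25.5
t: 8.25
tcp_pos: [0.5826, 0.1887, 0.0091]
eef_rot: [-0.0, 0.803, 0.596, 0.0]
ft_force: [-2.0, -0.8, 7.1]
gripper_width: 0.212
grasp_force: 26.2
t: 8.55
tcp_pos: [0.5827, 0.1888, 0.009]
eef_rot: [-0.0, 0.803, 0.596, 0.0]
ft_force: [-4.9, -0.9, 14.2]
gripper_width: 0.211
grasp_force: 26.9
```

In the tool's units: -0.0008 m is -0.016.

```bash
python3 drive.py '[[[0,0,0],[0,0,-0.016],0],[[0,0,0],[0,0,0],0.22],[[0,0,0],[0,0,0],0.25],[[0,0,0],[0,0,0],0.3],[[0,0,0],[0,0,0],0.4],[[0,0,0],[0,0,0],0.5],[[0,0,0],[0,0,0],0.5]]' && python3 drive.py '[[[0,0,0],[0,0,-0.2],0.5],[[0,0,0],[0,0,-0.4],0.5],[[0,0,0],[0,0,-0.8],0.5],[[0,0,0],[0,0,-0.8],0.5],[[0,0,0],[0,0,-0.6],0.5],[[0,0,0],[0,0,-0.6],1],[[0,0,0],[0,0,0],1],[[0,0,0],[0,0,0],1]]'; python3 -c "
from see import *; from cell import bot
import cv2
go(bot,415,98,160,-5.5)
s=bot.snapshot('scene');t=bot.snapshot('top')
cv2.imwrite('pics/d.png',np.hstack([cv2.resize(s['pixels'][160:240,170:245,::-1],(400,427),interpolation=2),cv2.resize(t['pixels'][140:250,150:250,::-1],(388,427),interpolation=2)]))"
```

```text
t: 9.25
tcp_pos: [0.5824, 0.1886, 0.0084]
eef_rot: [-0.0, 0.803, 0.596, -0.0]
ft_force: [-0.1, -0.7, -0.3]
gripper_width: 0.5
grasp_force: 0.0
t: 10.05
tcp_pos: [0.5827, 0.1887, 0.1795]
eef_rot: [-0.0, 0.803, 0.596, 0.001]
ft_force: [-0.5, 0.1, -0.1]
gripper_width: 0.975
grasp_force: 0.0
cur [582.7 188.7 179.5] yang -16.8 tilt 0.10 rz -0.197 then d [-0.1064 -0.1583  0.0192] q7 -0.51
```

View pics/d.png

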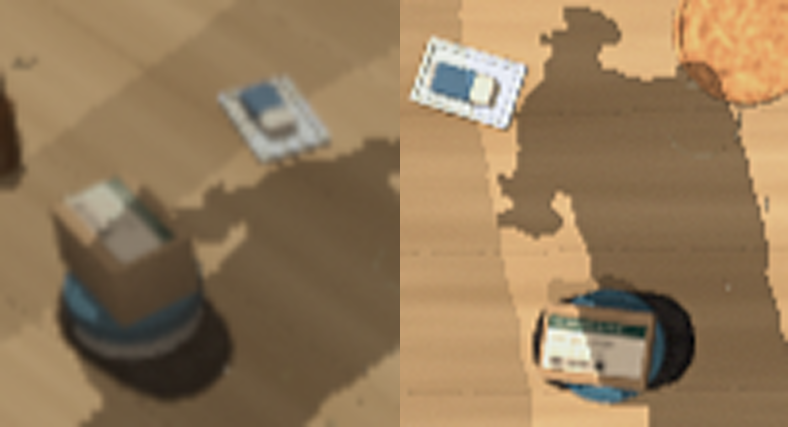

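The eraser lies flat inside the white tray at about (465,88), and the carton on the tin at (595,345) is unmoved. Now the carton.

```bash
python3 drive.py '[[[0,0,-0.103],[0,0,0],1],[[0,0,-0.103],[0,0,0],1],[[0,0,0],[-0.424,-0.63,0],1],[[0,0,0],[-0.424,-0.63,0],1],[[0,0,0],[-0.424,-0.63,0],1],[[0,0,0],[-0.424,-0.63,0],1],[[0,0,0],[-0.424,-0.63,0],1],[[0,0,0],[0,0,0],1]]' && python3 drive.py '[[[0,0,0],[0,0,0.4],1],[[0,0,0],[0,0,0.4],1],[[0,0,0],[0,0,0.4],1],[[0,0,0],[0,0,0],1],[[0,0,0],[0,0,0],1]]'; python3 -c "
from see import *; from cell import bot
go(bot,415,98,55,-5)"
```

```text
t: 10.95
tcp_pos: [0.4127, 0.0946, 0.1775]
eef_rot: [-0.001, 0.738, 0.675, -0.001]
ft_force: [0.6, 0.7, 1.1]
gripper_width: 1.001
grasp_force: 0.0
t: 11.45
tcp_pos: [0.4163, 0.0965, 0.1184]
eef_rot: [0.0, 0.737, 0.676, -0.001]
ft_force: [0.8, 0.6, 0.8]
gripper_width: 1.003
grasp_force: 0.0
cur [416.3  96.5 118.4] yang -5.0 tilt 0.09 rz 0.000 then d [ 0.0014 -0.0014  0.0634] q7 -0.43
```

In the tool's units: 0.016 m is 0.32, 0.0154 m is 0.308.

```bash
python3 drive.py '[[[0,0,0],[0.028,-0.028,0.32],1],[[0,0,0],[0,0,0.32],1],[[0,0,0],[0,0,0.32],1],[[0,0,0],[0,0,0.308],1],[[0,0,0],[0,0,0],0.8],[[0,0,0],[0,0,0],0.65],[[0,0,0],[0,0,0],0.58],[[0,0,0],[0,0,0],0.54]]' 30 && python3 drive.py '[[[0,0,0],[0,0,0],0.5],[[0,0,0],[0,0,0],0.4],[[0,0,0],[0,0,0],0],[[0,0,0],[0,0,0],0],[[0,0,0],[0,0,0],0]]' && python3 drive.py '[[[0,0,0],[0,0,-0.1],0],[[0,0,0],[0,0,-0.2],0],[[0,0,0],[0,0,-0.4],0],[[0,0,0],[0,0,-0.6],0],[[0,0,0],[0,0,-0.6],0],[[0,0,0],[0,0,0],0],[[0,0,0],[0,0,0],0]]';python3 -c "
from see import *; from cell import bot
go(bot,457,-104,100,13.8)"
```

```text
t: 12.25
tcp_pos: [0.4158, 0.0986, 0.056]
eef_rot: [0.0, 0.737, 0.676, 0.001]
ft_force: [0.3, -0.4, 0.6]
gripper_width: 0.543
grasp_force: 0.3
t: 12.75
tcp_pos: [0.4161, 0.0986, 0.0563]
eef_rot: [0.0, 0.737, 0.676, 0.001]
ft_force: [-0.6, -0.3, 9.3]
gripper_width: 0.518
grasp_force: 29.3
t: 13.45
tcp_pos: [0.4153, 0.0984, 0.1508]
eef_rot: [-0.0, 0.737, 0.676, 0.001]
ft_force: [-1.3, 0.3, -1.4]
gripper_width: 0.516
grasp_force: 30.4
cur [415.3  98.4 150.8] yang -5.0 tilt 0.11 rz -0.328 then d [-0.2065 -0.0079  0.0505] q7 -0.47
```

In the tool's units: -0.0344 m is -0.688, -0.0013 m is -0.026.

```bash
python3 drive.py '[[[0,0,-0.11],[0,0,0],0],[[0,0,-0.109],[0,0,0],0],[[0,0,-0.109],[0,0,0],0],[[0,0,0],[-0.688,-0.026,0],0],[[0,0,0],[-0.688,-0.026,0],0],[[0,0,0],[-0.688,-0.026,0],0],[[0,0,0],[-0.688,-0.026,0],0],[[0,0,0],[-0.688,-0.026,0],0]]' && python3 drive.py '[[[0,0,0],[-0.69,-0.026,0],0],[[0,0,0],[0,0,0.4],0],[[0,0,0],[0,0,0.6],0],[[0,0,0],[0,0,0.6],0],[[0,0,0],[0,0,0.4],0],[[0,0,0],[0,0,0],0],[[0,0,0],[0,0,0],0]]'; python3 -c "
from see import *; from cell import bot
go(bot,457,-104,25,13.8)
s=bot.snapshot('scene');t=bot.snapshot('top')
cv2.imwrite('pics/e.png',np.hstack([cv2.resize(s['pixels'][165:285,150:300,::-1],(500,400),interpolation=2),cv2.resize(t['pixels'][190:250,170:215,::-1],(300,400),interpolation=2)]))"
```

```text
t: 14.25
tcp_pos: [0.4491, -0.0718, 0.1493]
eef_rot: [-0.0, 0.617, 0.787, -0.0]
ft_force: [0.6, 1.6, -1.2]
gripper_width: 0.519
grasp_force: 30.4
t: 14.95
tcp_pos: [0.4562, -0.1046, 0.05]
eef_rot: [-0.0, 0.617, 0.787, -0.001]
ft_force: [0.5, 0.1, 0.2]
gripper_width: 0.516
grasp_force: 30.4
cur [ 456.2 -104.6   50. ] yang 13.8 tilt 0.10 rz -0.000 then d [0.0004 0.0009 0.025 ] q7 0.59
```

View pics/e.png

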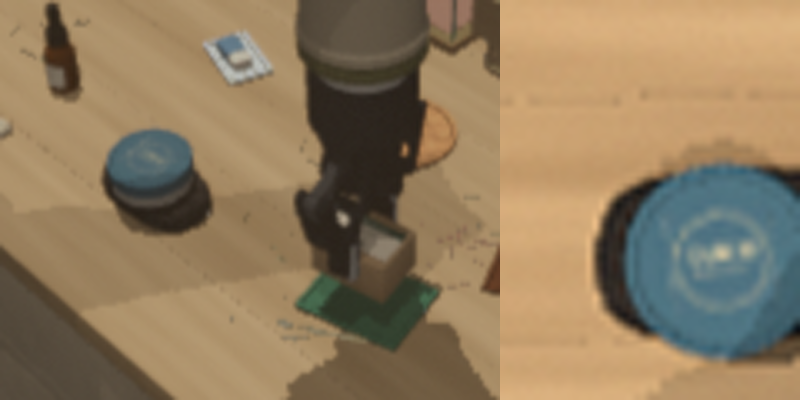

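The carton hangs over the green tray at (365,310), aligned with it. The tin is still on the stone at (150,160), its lid fully visible. Lower.

In the tool's units: 0.015 m is 0.3, 0.011 m is 0.22.

```bash
python3 drive.py '[[[0,0,0],[0.008,0.018,0.3],0],[[0,0,0],[0,0,0.22],0],[[0,0,0],[0,0,0.12],0],[[0,0,0],[0,0,0],0],[[0,0,0],[0,0,0],0]]' && python3 drive.py '[[[0,0,0],[0,0,0.03],0],[[0,0,0],[0,0,0],0],[[0,0,0],[0,0,0],0]]' ; python3 drive.py '[[[0,0,0],[0,0,0.02],0],[[0,0,0],[0,0,0],0],[[0,0,0],[0,0,0],0]]'
```

```text
t: 15.55
tcp_pos: [0.4577, -0.1038, 0.0184]
eef_rot: [0.0, 0.617, 0.787, 0.0]
ft_force: [-0.4, -0.2, -0.1]
gripper_width: 0.517
grasp_force: 30.4
t: 15.85
tcp_pos: [0.4578, -0.1034, 0.0172]
eef_rot: [-0.0, 0.617, 0.787, 0.0]
ft_force: [-2.6, 1.9, 8.3]
gripper_width: 0.517
grasp_force: 30.6
t: 16.15
tcp_pos: [0.4582, -0.1032, 0.0163]
eef_rot: [0.0, 0.617, 0.787, 0.001]
ft_force: [-2.2, 2.5, 8.3]
gripper_width: 0.516
grasp_force: 29.3
```

In the tool's units: 0.001 m is 0.02.

```bash
python3 drive.py '[[[0,0,0],[0,0,0.02],0],[[0,0,0],[0,0,0],0],[[0,0,0],[0,0,0],0]]' ; python3 drive.py '[[[0,0,0],[0,0,0.016],0],[[0,0,0],[0,0,0],0],[[0,0,0],[0,0,0],0]]'
```

```text
t: 16.45
tcp_pos: [0.4586, -0.1032, 0.0155]
eef_rot: [0.0, 0.617, 0.787, 0.001]
ft_force: [-0.0, 2.8, 7.6]
gripper_width: 0.51
grasp_force: 29.2
t: 16.75
tcp_pos: [0.4589, -0.103, 0.0149]
eef_rot: [0.0, 0.617, 0.787, 0.001]
ft_force: [-0.9, 3.1, 13.0]
gripper_width: 0.508
grasp_force: 29.1
```

```bash
python3 drive.py '[[[0,0,0],[0,0,-0.01],0],[[0,0,0],[0,0,0],0.52],[[0,0,0],[0,0,0],0.54],[[0,0,0],[0,0,0],0.57],[[0,0,0],[0,0,0],0.62],[[0,0,0],[0,0,0],0.7],[[0,0,0],[0,0,0],0.7]]' && python3 drive.py '[[[0,0,0],[0,0,-0.2],0.7],[[0,0,0],[0,0,-0.6],0.7],[[0,0,0],[0,0,-0.8],1],[[0,0,0],[0,0,-0.8],1],[[0,0,0],[0,0,-0.4],1],[[0,0,0],[0,0,0],1],[[0,0,0],[0,0,0],1]]'
python3 - <<'E'
from see import *; from cell import bot
s=bot.snapshot('scene');t=bot.snapshot('top')
for n,c,box in(("top",t,(178,232,205,250)),("scene",s,(170,224,188,233))):
    x0,x1,y0,y1=box; hsv=cv2.cvtColor(c['pixels'],cv2.COLOR_RGB2HSV)[y0:y1,x0:x1]
    m=cv2.inRange(hsv,(95,90,50),(118,255,255))
    k=max(cv2.findContours(m,0,1)[0],key=cv2.contourArea)
    (e,ax,_)=cv2.fitEllipse(cv2.convexHull(k)); print(n,e,ax,"lid",ray(c,[np.add(e,[x0,y0])],.045)*1000)
go(bot,416,98,160,-3)
cv2.imwrite('pics/f.png',np.hstack([cv2.resize(s['pixels'][225:285,225:295,::-1],(400,343),interpolation=2),cv2.resize(t['pixels'][185:250,175:320,::-1],(765,343),interpolation=2)[:,:400],]) if 0 else cv2.resize(t['pixels'][185:250,175:320,::-1],(780,350),interpolation=2))
E
```

```text
t: 17.45
tcp_pos: [0.4575, -0.1036, 0.0142]
eef_rot: [-0.0, 0.617, 0.787, -0.0]
ft_force: [0.5, -1.0, -1.0]
gripper_width: 0.7
grasp_force: 0.0
t: 18.15
tcp_pos: [0.4576, -0.1034, 0.1545]
eef_rot: [-0.0, 0.617, 0.787, 0.001]
ft_force: [-0.7, 0.8, -0.0]
gripper_width: 0.999
grasp_force: 0.0
top (25.069435119628906, 23.42913055419922) (28.051586151123047, 29.430444717407227) lid [[416.78921148  96.77066774]]Traceback (most recent call last):
  File "<stdin>", line 6, in <module>
ValueError: max() iterable argument is empty
```

View top.

Run:
```python
from see import *; from cell import bot
t=bot.snapshot('top')
go(bot,416.8,96.8,155,-3)
cv2.imwrite('pics/f.png',cv2.resize(t['pixels'][185:250,175:320,::-1],(780,350),interpolation=2))
```

```text
cur [ 456.9 -103.6  153.4] yang 13.8 tilt 0.11 rz 0.293 then d [ 0.1981 -0.0505 -0.0015] q7 0.41
```

View pics/f.png

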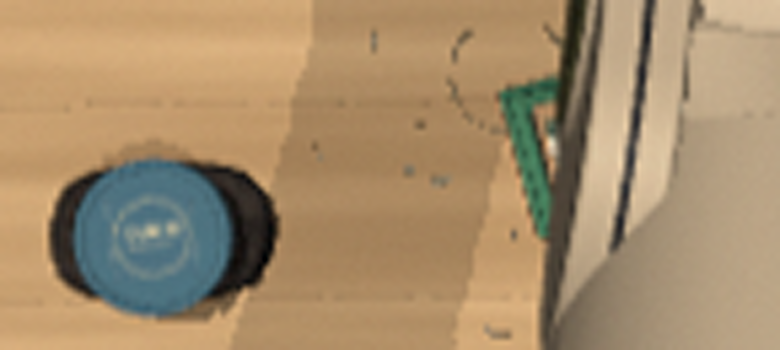

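The tin lid is at (153,237) on the stone, (52–278, 165–300), and the carton's edge is inside the green tray behind the arm. Go to the tin.

```bash
python3 drive.py '[[[0,0,0.146],[0,0,0],1],[[0,0,0.147],[0,0,0],1],[[0,0,0],[0.66,-0.168,0],1],[[0,0,0],[0.66,-0.168,0],1],[[0,0,0],[0.66,-0.168,0],1],[[0,0,0],[0.66,-0.168,0],1],[[0,0,0],[0.66,-0.168,0],1],[[0,0,0],[0.66,-0.17,0],1]]' && python3 drive.py '[[[0,0,0],[0,0,0.6],1],[[0,0,0],[0,0,0.6],1],[[0,0,0],[0,0,0.4],1],[[0,0,0],[0,0,0],1],[[0,0,0],[0,0,0],1]]'; python3 -c "
from see import *; from cell import bot
go(bot,416.8,96.8,22,-3)"
```

```text
t: 19.1
tcp_pos: [0.4165, 0.0977, 0.1534]
eef_rot: [-0.0, 0.725, 0.688, -0.001]
ft_force: [-0.4, 0.7, -0.5]
gripper_width: 0.999
grasp_force: 0.0
t: 19.6
tcp_pos: [0.4172, 0.0962, 0.0742]
eef_rot: [0.0, 0.725, 0.688, -0.001]
ft_force: [0.1, -0.2, 0.4]
gripper_width: 0.998
grasp_force: 0.0
cur [417.2  96.2  74.2] yang -3.0 tilt 0.12 rz -0.000 then d [ 0.0007 -0.0004  0.0522] q7 -0.34
```

```bash
python3 drive.py '[[[0,0,0],[0.014,-0.008,0.3],1],[[0,0,0],[0,0,0.3],1],[[0,0,0],[0,0,0.24],1],[[0,0,0],[0,0,0.2],1],[[0,0,0],[0,0,0],1],[[0,0,0],[0,0,0],1]]' && python3 drive.py '[[[0,0,0],[0,0,0],0.92],[[0,0,0],[0,0,0],0.86],[[0,0,0],[0,0,0],0.82],[[0,0,0],[0,0,0],0.8],[[0,0,0],[0,0,0],0.78],[[0,0,0],[0,0,0],0.7],[[0,0,0],[0,0,0],0.5],[[0,0,0],[0,0,0],0]]' 35 && python3 drive.py '[[[0,0,0],[0,0,0],0],[[0,0,0],[0,0,0],0]]'
```

```text
t: 20.2
tcp_pos: [0.4173, 0.0974, 0.0226]
eef_rot: [0.0, 0.725, 0.688, 0.0]
ft_force: [0.4, -0.3, -0.4]
gripper_width: 1.002
grasp_force: 0.0
t: 21.0
tcp_pos: [0.4174, 0.0977, 0.023]
eef_rot: [-0.0, 0.725, 0.688, 0.0]
ft_force: [-4.1, -1.6, 16.1]
gripper_width: 0.776
grasp_force: 35.1
t: 21.2
tcp_pos: [0.4174, 0.0977, 0.023]
eef_rot: [-0.0, 0.725, 0.688, 0.0]
ft_force: [-4.5, -0.9, 14.3]
gripper_width: 0.77
grasp_force: 35.1
```

In the tool's units: -0.03 m is -0.6, -0.02 m is -0.4.

```bash
python3 drive.py '[[[0,0,0],[0,0,-0.1],0],[[0,0,0],[0,0,-0.2],0],[[0,0,0],[0,0,-0.4],0],[[0,0,0],[0,0,-0.6],0],[[0,0,0],[0,0,-0.4],0],[[0,0,0],[0,0,0],0],[[0,0,0],[0,0,0],0]]';python3 -c "
from see import *; from cell import bot
go(bot,611.6,13,100,-3)
s=bot.snapshot('scene'); cv2.imwrite('pics/g.png',cv2.resize(s['pixels'][140:260,150:300,::-1],(750,600),interpolation=2))"
```

```text
t: 21.9
tcp_pos: [0.417, 0.0977, 0.1074]
eef_rot: [-0.0, 0.725, 0.689, 0.001]
ft_force: [-0.9, 0.1, -0.6]
gripper_width: 0.773
grasp_force: 39.2
cur [417.   97.7 107.4] yang -3.0 tilt 0.07 rz 0.001 then d [-0.0744  0.1987  0.0074] q7 -0.39
```

View pics/g.png

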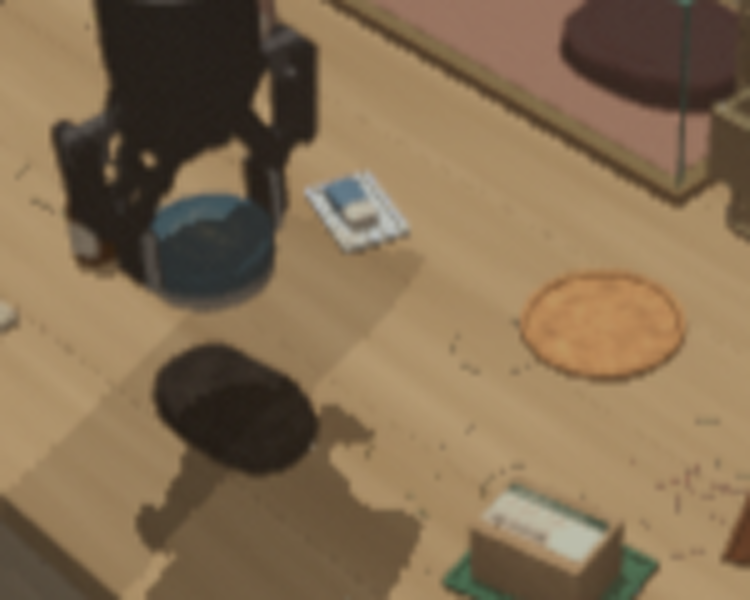

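The tin is held at (210,250), the stone lies alone at (235,410), the carton sits in the green tray and the cork tray is free at (605,325).

```bash
python3 drive.py '[[[0,0,0],[-0.248,0.662,0],0],[[0,0,0],[-0.248,0.662,0],0],[[0,0,0],[-0.248,0.662,0],0],[[0,0,0],[-0.248,0.662,0],0],[[0,0,0],[-0.248,0.662,0],0],[[0,0,0],[-0.248,0.662,0],0],[[0,0,0],[0,0,0],0],[[0,0,0],[0,0,0],0]]' && python3 drive.py '[[[0,0,0],[0,0,0.6],0],[[0,0,0],[0,0,0.6],0],[[0,0,0],[0,0,0.2],0],[[0,0,0],[0,0,0],0],[[0,0,0],[0,0,0],0]]'; python3 -c "
from see import *; from cell import bot
go(bot,611.6,13,11,-3)"
```

```text
t: 22.75
tcp_pos: [0.6109, 0.0118, 0.1055]
eef_rot: [-0.0, 0.726, 0.688, -0.002]
ft_force: [-0.7, -0.3, -1.4]
gripper_width: 0.772
grasp_force: 39.3
t: 23.25
tcp_pos: [0.6118, 0.013, 0.0384]
eef_rot: [0.0, 0.725, 0.689, 0.0]
ft_force: [-0.1, 0.1, -0.3]
gripper_width: 0.776
grasp_force: 39.4
cur [611.8  13.   38.4] yang -3.0 tilt 0.05 rz 0.001 then d [-0.0001 -0.0002  0.0274] q7 0.18
```

In the tool's units: 0.012 m is 0.24, 0.01 m is 0.2.

```bash
python3 drive.py '[[[0,0,0],[0,0,0.24],0],[[0,0,0],[0,0,0.2],0],[[0,0,0],[0,0,0.1],0],[[0,0,0],[0,0,0],0],[[0,0,0],[0,0,0],0]]' && python3 drive.py '[[[0,0,0],[0,0,0.03],0],[[0,0,0],[0,0,0],0],[[0,0,0],[0,0,0],0]]' ; python3 drive.py '[[[0,0,0],[0,0,0.03],0],[[0,0,0],[0,0,0],0],[[0,0,0],[0,0,0],0]]'
```

```text
t: 23.75
tcp_pos: [0.6115, 0.0127, 0.0103]
eef_rot: [-0.0, 0.725, 0.688, -0.0]
ft_force: [-0.1, 0.1, -0.7]
gripper_width: 0.774
grasp_force: 39.4
t: 24.05
tcp_pos: [0.6116, 0.0128, 0.009]
eef_rot: [0.0, 0.725, 0.688, 0.0]
ft_force: [0.6, 0.7, 0.0]
gripper_width: 0.772
grasp_force: 39.4
t: 24.35
tcp_pos: [0.6118, 0.013, 0.0076]
eef_rot: [0.0, 0.725, 0.689, 0.0]
ft_force: [-0.6, 0.0, 3.7]
gripper_width: 0.773
grasp_force: 39.7
```

In the tool's units: 0.001 m is 0.02.

```bash
python3 drive.py '[[[0,0,0],[0,0,0.02],0],[[0,0,0],[0,0,0],0],[[0,0,0],[0,0,0],0]]' ; python3 drive.py '[[[0,0,0],[0,0,0.02],0],[[0,0,0],[0,0,0],0],[[0,0,0],[0,0,0],0]]'
```

```text
t: 24.65
tcp_pos: [0.6119, 0.013, 0.0074]
eef_rot: [-0.0, 0.725, 0.688, 0.0]
ft_force: [-4.3, 1.5, 13.6]
gripper_width: 0.768
grasp_force: 40.6
t: 24.95
tcp_pos: [0.6119, 0.0131, 0.0072]
eef_rot: [-0.0, 0.725, 0.688, 0.001]
ft_force: [-8.1, 2.5, 23.1]
gripper_width: 0.776
grasp_force: 41.4
```

In the tool's units: -0.002 m is -0.04.

```bash
python3 drive.py '[[[0,0,0],[0,0,0],0],[[0,0,0],[0,0,0],0]]' 20; python3 -c "
from see import *; from cell import bot
s=bot.state();print(s['ft_force'],s['torque'],s['tcp_pos'])"; python3 drive.py '[[[0,0,0],[0,0,-0.04],0],[[0,0,0],[0,0,0],0],[[0,0,0],[0,0,0],0]]'; python3 -c "
from see import *; from cell import bot
s=bot.state();print(s['ft_force'],s['torque'],s['tcp_pos'])"
```

```text
t: 25.15
tcp_pos: [0.6119, 0.0131, 0.0072]
eef_rot: [-0.0, 0.725, 0.688, 0.001]
ft_force: [-7.5, 0.8, 24.6]
gripper_width: 0.772
grasp_force: 41.4
[-7.50056415  0.77721231 24.61535122] [ 0.23527591  2.51818597 -0.07984818] [0.61191257 0.01309857 0.0072094 ]
t: 25.45
tcp_pos: [0.6118, 0.013, 0.0075]
eef_rot: [0.0, 0.725, 0.689, 0.0]
ft_force: [-1.6, -0.2, 7.2]
gripper_width: 0.769
grasp_force: 40.0
[-1.59771506 -0.23517258  7.23798146] [0.11243002 0.43678057 0.00327623] [0.61181187 0.01298227 0.00754519]
```

In the tool's units: 0.002 m is 0.04, -0.001 m is -0.02.

```bash
python3 drive.py '[[[0,0,0],[0,0,-0.02],0],[[0.025,0,0],[0,0,0],0],[[0.025,0,0],[0,0,0],0],[[0,0,0],[0,0,0.04],0],[[0,0,0],[0,0,0],0],[[0,0,0],[0,0,0],0]]' 35; python3 drive.py '[[[0,0,0],[0,0,0.02],0],[[0,0,0],[0,0,0],0],[[0,0,0],[0,0,0],0]]';python3 -c "
from see import *; from cell import bot
s=bot.state();print(s['ft_force'],s['torque'],s['tcp_pos'])"
```

```text
t: 26.05
tcp_pos: [0.6117, 0.013, 0.0064]
eef_rot: [-0.018, 0.725, 0.688, -0.017]
ft_force: [0.8, 0.3, 3.7]
gripper_width: 0.774
grasp_force: 39.8
t: 26.35
tcp_pos: [0.6117, 0.013, 0.0062]
eef_rot: [-0.018, 0.725, 0.688, -0.017]
ft_force: [-4.1, 2.3, 12.3]
gripper_width: 0.77
grasp_force: 40.7
[-4.1346213   2.2681174  12.34121219] [ 0.14256225  0.63737093 -0.10202437] [0.61173032 0.01299595 0.00619554]
```

In the tool's units: -0.0007 m is -0.014.

```bash
python3 drive.py '[[[0,0,0],[0,0,-0.014],0],[[0,0,0],[0,0,0],0.78],[[0,0,0],[0,0,0],0.8],[[0,0,0],[0,0,0],0.82],[[0,0,0],[0,0,0],0.86],[[0,0,0],[0,0,0],0.93],[[0,0,0],[0,0,0],1],[[0,0,0],[0,0,0],1]]' && python3 drive.py '[[[0,0,0],[0,0,-0.4],1],[[0,0,0],[0,0,-0.8],1],[[-0.025,0,0],[0,0,-0.8],1],[[-0.025,0,0],[0,0,-0.6],1],[[0,0,0],[0,0,0],1],[[0,0,0],[0,0,0],1]]'; python3 -c "
from see import *; from cell import bot
go(bot,417,97,150,-3)"
```

```text
t: 27.15
tcp_pos: [0.6114, 0.0129, 0.006]
eef_rot: [-0.018, 0.725, 0.688, -0.017]
ft_force: [-0.4, -0.3, -0.5]
gripper_width: 1.002
grasp_force: 0.0
t: 27.75
tcp_pos: [0.6173, 0.0129, 0.1363]
eef_rot: [-0.0, 0.725, 0.689, 0.001]
ft_force: [-0.5, -0.5, -0.0]
gripper_width: 1.001
grasp_force: 0.0
cur [617.3  12.9 136.3] yang -3.0 tilt 0.08 rz 0.001 then d [ 0.0736 -0.2044 -0.0138] q7 0.12
```

In the tool's units: -0.02 m is -0.4.

```bash
python3 drive.py '[[[0,0,0],[0,-0.4,0],1],[[0,0,0],[0,-0.4,0],1],[[0,0,0],[0,-0.4,0],1],[[0,0,0],[0,-0.4,0],1],[[0,0,0],[0,-0.4,0],1],[[0,0,0],[0,0,0],1]]' >/dev/null
python3 - <<'E'
from see import *; from cell import bot
t=bot.snapshot('top'); s=bot.snapshot('scene')
for n,c,(x0,x1,y0,y1),z in(("top",t,(178,240,200,250),.012),("scene",s,(165,230,190,240),.012)):
    g=c['pixels'][y0:y1,x0:x1].max(2); m=cv2.inRange(g,0,75)
    k=max(cv2.findContours(m,0,1)[0],key=cv2.contourArea)[:,0]+[x0,y0]
    print(n,k.min(0),k.max(0),*rect(ray(c,k,z)))
cv2.imwrite('pics/h.png',np.hstack([cv2.resize(t['pixels'][125:250,170:300,::-1],(520,500),interpolation=2),cv2.resize(t['pixels'][203:253,185:228,::-1],(280,326),interpolation=2)] if 0 else [cv2.resize(t['pixels'][125:250,150:300,::-1],(600,500),interpolation=2)]))
E
```

```text
Traceback (most recent call last):
ValueError: max() iterable argument is empty
```

The rows are not in the units I measure in: shifts go in shares of 50 mm. I convert before sending: -0.035 m is -0.7.

```bash
python3 drive.py '[[[0,0,0],[-0.7,0,0],1],[[0,0,0],[-0.7,0,0],1],[[0,0,0],[-0.7,0,0],1],[[0,0,0],[-0.7,0,0],1],[[0,0,0],[0,0,0],1],[[0,0,0],[0,0,0],1]]'
python3 - <<'E'
from see import *; from cell import bot
t=bot.snapshot('top'); s=bot.snapshot('scene')
cv2.imwrite('pics/h.png',cv2.resize(t['pixels'][125:250,150:300,::-1],(600,500),interpolation=2))
for n,c,(x0,x1,y0,y1),z in(("top",t,(178,240,200,250),.012),("scene",s,(165,230,190,240),.012)):
    g=c['pixels'][y0:y1,x0:x1].max(2); m=cv2.inRange(g,0,75); K=cv2.findContours(m,0,1)[0]
    if not K: print(n,g.min());continue
    k=max(K,key=cv2.contourArea)[:,0]+[x0,y0]
    print(n,k.min(0),k.max(0),*rect(ray(c,k,z)))
E
```

```text
t: 29.05
tcp_pos: [0.5103, -0.123, 0.1355]
eef_rot: [0.0, 0.726, 0.688, -0.001]
ft_force: [-0.5, 0.4, 0.1]
gripper_width: 1.001
grasp_force: 0.0
top [185 215] [225 240] [419.9  96. ] [59.1 95.1] -0.9
scene [181 209] [212 234] [418.1  91.6] [ 67. 107.] -5.7
```

View pics/h.png

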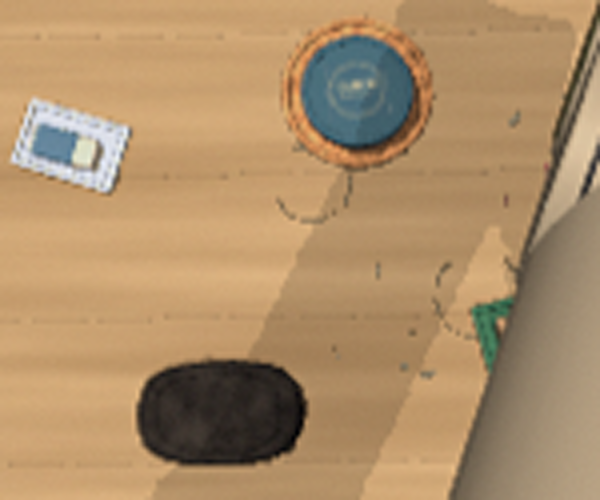

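The tin is centred and flat in the cork tray at (358,90), the eraser is fine at (65,145), and the stone alone at (222,411) lies along y. The top measurement gives 61x97 mm with the edge pixels, which matches the stone.

```bash
python3 -c "
from see import *; from cell import bot
go(bot,419.5,96,135,-1)"
```

```text
cur [ 510.4 -121.2  135.5] yang -2.9 tilt 0.04 rz -0.033 then d [ 0.2156 -0.0947  0.0005] q7 0.30
```

In the tool's units: 0.036 m is 0.72, 0.0356 m is 0.712.

```bash
python3 drive.py '[[[0,0,-0.033],[0,0,0],1],[[0,0,0],[0.72,-0.316,0],1],[[0,0,0],[0.72,-0.316,0],1],[[0,0,0],[0.72,-0.316,0],1],[[0,0,0],[0.72,-0.316,0],1],[[0,0,0],[0.72,-0.316,0],1],[[0,0,0],[0.712,-0.314,0],1],[[0,0,0],[0,0,0],1]]' && python3 drive.py '[[[0,0,0],[0,0,0.6],1],[[0,0,0],[0,0,0.6],1],[[0,0,0],[0,0,0.6],1],[[0,0,0],[0,0,0],1],[[0,0,0],[0,0,0],1]]'; python3 -c "
from see import *; from cell import bot
go(bot,419.5,96,2,-1)"
```

```text
t: 29.95
tcp_pos: [0.4175, 0.1009, 0.1359]
eef_rot: [-0.001, 0.711, 0.704, 0.0]
ft_force: [-0.1, -0.8, 0.6]
gripper_width: 1.002
grasp_force: 0.0
t: 30.45
tcp_pos: [0.4194, 0.0954, 0.0463]
eef_rot: [0.0, 0.714, 0.701, -0.001]
ft_force: [0.4, 1.2, 1.2]
gripper_width: 1.001
grasp_force: 0.0
cur [419.4  95.4  46.3] yang -1.1 tilt 0.08 rz -0.001 then d [0.0007 0.0001 0.0443] q7 -0.24
```

In the tool's units: 0.015 m is 0.3, 0.014 m is 0.28.

```bash
python3 drive.py '[[[0,0,0],[0.014,0,0.3],1],[[0,0,0],[0,0,0.3],1],[[0,0,0],[0,0,0.28],1],[[0,0,0],[0,0,0],1],[[0,0,0],[0,0,0],1]]' && python3 drive.py '[[[0,0,0],[0,0,0],0.9],[[0,0,0],[0,0,0],0.82],[[0,0,0],[0,0,0],0.77],[[0,0,0],[0,0,0],0.74],[[0,0,0],[0,0,0],0.7],[[0,0,0],[0,0,0],0.6],[[0,0,0],[0,0,0],0],[[0,0,0],[0,0,0],0]]' 50 && python3 drive.py '[[[0,0,0],[0,0,0],0],[[0,0,0],[0,0,-0.1],0],[[0,0,0],[0,0,-0.4],0],[[0,0,0],[0,0,-0.6],0],[[0,0,0],[0,0,-0.6],0],[[0,0,0],[0,0,0],0],[[0,0,0],[0,0,0],0]]'; python3 -c "
from see import *; from cell import bot
go(bot,589.3,-192.5,88,24.4)
s=bot.snapshot('scene'); cv2.imwrite('pics/i.png',cv2.resize(s['pixels'][150:250,150:275,::-1],(750,600),interpolation=2))"
```

```text
t: 30.95
tcp_pos: [0.4203, 0.0965, 0.0032]
eef_rot: [0.0, 0.714, 0.7, 0.001]
ft_force: [0.7, 0.2, -0.3]
gripper_width: 0.999
grasp_force: 0.0
t: 31.75
tcp_pos: [0.4202, 0.0963, 0.0029]
eef_rot: [-0.0, 0.714, 0.701, 0.001]
ft_force: [-4.1, -1.6, 19.7]
gripper_width: 0.69
grasp_force: 49.6
t: 32.45
tcp_pos: [0.4192, 0.0963, 0.0867]
eef_rot: [-0.0, 0.714, 0.7, 0.0]
ft_force: [-0.8, -0.3, -4.0]
gripper_width: 0.688
grasp_force: 55.2
cur [419.2  96.3  86.7] yang -1.1 tilt 0.07 rz -0.445 then d [-0.3333  0.0356 -0.0016] q7 -0.31
```

View pics/i.png

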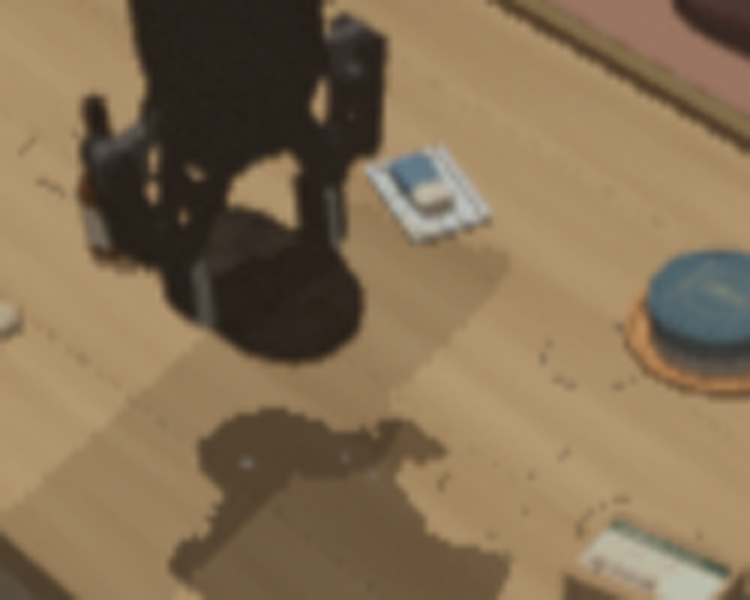

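The stone is held level at (270,285), with the tools' previous placements untouched. Carry it to the wooden tray.

In the tool's units: -0.0333 m is -0.666, 0.0036 m is 0.072.

```bash
python3 drive.py '[[[0,0,-0.09],[0,0,0],0],[[0,0,-0.09],[0,0,0],0],[[0,0,-0.09],[0,0,0],0],[[0,0,-0.09],[0,0,0],0],[[0,0,-0.085],[0,0,0],0],[[0,0,0],[-0.666,0.072,0],0],[[0,0,0],[-0.666,0.072,0],0],[[0,0,0],[-0.666,0.072,0],0]]' && python3 drive.py '[[[0,0,0],[-0.666,0.072,0],0],[[0,0,0],[-0.666,0.072,0],0],[[0,0,0],[-0.666,0.072,0],0],[[0,0,0],[-0.666,0.072,0],0],[[0,0,0],[-0.666,0.072,0],0],[[0,0,0],[-0.666,0.072,0],0],[[0,0,0],[-0.666,0.072,0],0],[[0,0,0],[0,0,0],0]]' && python3 drive.py '[[[0,0,0],[0,0,0.4],0],[[0,0,0],[0,0,0.4],0],[[0,0,0],[0,0,0.2],0],[[0,0,0],[0,0,0],0],[[0,0,0],[0,0,0],0]]'; python3 -c "
from see import *; from cell import bot
go(bot,589.3,-192.5,12,24.4)
t=bot.snapshot('scene'); cv2.imwrite('pics/j.png',cv2.resize(t['pixels'][200:290,260:380,::-1],(720,540),interpolation=2))"
```

```text
t: 33.3
tcp_pos: [0.4701, 0.0083, 0.0855]
eef_rot: [-0.001, 0.541, 0.841, -0.001]
ft_force: [-0.6, 0.2, -2.6]
gripper_width: 0.688
grasp_force: 55.2
t: 34.1
tcp_pos: [0.5892, -0.1974, 0.0847]
eef_rot: [-0.0, 0.544, 0.839, -0.002]
ft_force: [-0.7, -0.2, -2.2]
gripper_width: 0.687
grasp_force: 55.2
t: 34.6
tcp_pos: [0.5897, -0.1924, 0.0368]
eef_rot: [-0.0, 0.542, 0.841, -0.0]
ft_force: [0.4, -0.8, -2.2]
gripper_width: 0.683
grasp_force: 55.2
cur [ 589.7 -192.4   36.8] yang 24.4 tilt 0.04 rz 0.000 then d [ 0.0001 -0.0004  0.0248] q7 1.03
```

View pics/j.png

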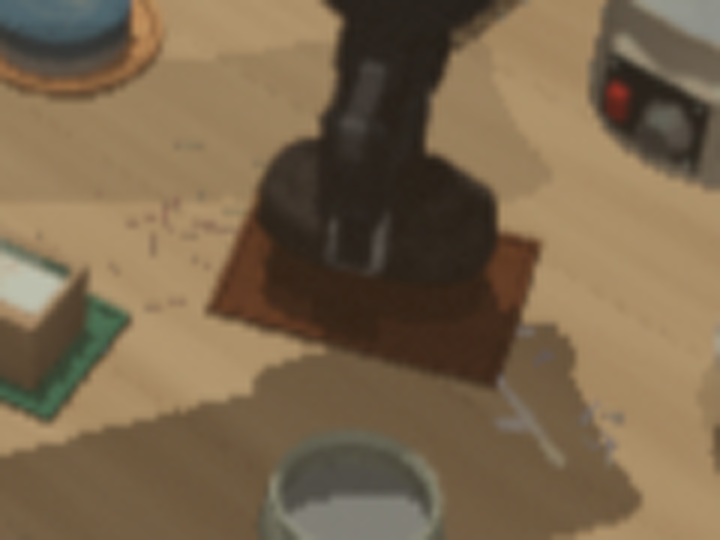

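The stone at (375,215) hangs aligned above the wooden tray (208–540, 205–388). Lower it.

In the tool's units: 0.012 m is 0.24, 0.01 m is 0.2.

```bash
python3 drive.py '[[[0,0,0],[0,0,0.24],0],[[0,0,0],[0,0,0.2],0],[[0,0,0],[0,0,0.1],0],[[0,0,0],[0,0,0],0],[[0,0,0],[0,0,0],0]]' && python3 drive.py '[[[0,0,0],[0,0,0.03],0],[[0,0,0],[0,0,0],0],[[0,0,0],[0,0,0],0]]' ; python3 drive.py '[[[0,0,0],[0,0,0.03],0],[[0,0,0],[0,0,0],0],[[0,0,0],[0,0,0],0]]'
```

```text
t: 35.15
tcp_pos: [0.5898, -0.1924, 0.0098]
eef_rot: [-0.0, 0.542, 0.841, -0.0]
ft_force: [-0.2, -0.0, -2.7]
gripper_width: 0.687
grasp_force: 55.2
t: 35.45
tcp_pos: [0.59, -0.1923, 0.0085]
eef_rot: [0.0, 0.542, 0.841, 0.0]
ft_force: [0.2, 0.5, -3.5]
gripper_width: 0.682
grasp_force: 55.2
t: 35.75
tcp_pos: [0.5898, -0.1923, 0.0068]
eef_rot: [-0.0, 0.542, 0.841, 0.0]
ft_force: [-0.6, -0.0, -2.4]
gripper_width: 0.686
grasp_force: 55.2
```

```bash
python3 drive.py '[[[0,0,0],[0,0,0.02],0],[[0,0,0],[0,0,0],0],[[0,0,0],[0,0,0],0]]' ; python3 drive.py '[[[0,0,0],[0,0,0.014],0],[[0,0,0],[0,0,0],0],[[0,0,0],[0,0,0],0]]'
```

```text
t: 36.05
tcp_pos: [0.59, -0.1924, 0.0063]
eef_rot: [0.0, 0.542, 0.841, 0.0]
ft_force: [-3.1, 1.4, 4.8]
gripper_width: 0.684
grasp_force: 56.3
t: 36.35
tcp_pos: [0.5899, -0.1924, 0.0061]
eef_rot: [-0.0, 0.542, 0.841, 0.0]
ft_force: [-6.7, 3.7, 13.5]
gripper_width: 0.688
grasp_force: 57.4
```

Contact comes at the expected height. Release, retreat and look.

In the tool's units: -0.0005 m is -0.01.

```bash
python3 drive.py '[[[0,0,0],[0,0,-0.01],0],[[0,0,0],[0,0,0],0.69],[[0,0,0],[0,0,0],0.71],[[0,0,0],[0,0,0],0.74],[[0,0,0],[0,0,0],0.8],[[0,0,0],[0,0,0],0.9],[[0,0,0],[0,0,0],1],[[0,0,0],[0,0,0],1]]' && python3 drive.py '[[[0,0,0],[0,0,-0.4],1],[[0,0,0],[0,0,-0.8],1],[[0,0,0],[0,0,-1],1],[[0,0,0],[0,0,-1],1],[[0,0,0],[0,0,-1],1],[[0,0,0],[0,0,0],1]]' && python3 drive.py '[[[0,0,0],[0.7,0,0],1],[[0,0,0],[0.7,0,0],1],[[0,0,0],[0.7,0,0],1],[[0,0,0],[0.7,0,0],1],[[0,0,0],[0.7,0,0],1],[[0,0,0],[0.7,0,0],1],[[0,0,0],[0.7,0,0],1],[[0,0,0],[0.7,0,0],1]]' && python3 drive.py '[[[0,0,0],[0.7,0,0],1],[[0,0,0],[0.7,0,0],1],[[0,0,0],[0.7,0,0],1],[[0,0,0],[0.7,0,0],1],[[0,0,0],[0,0,0],1],[[0,0,0],[0,0,0],1]]'; python3 -c "
from see import *; from cell import bot
t=bot.snapshot('top'); s=bot.snapshot('scene'); cv2.imwrite('pics/k.png',np.vstack([cv2.resize(t['pixels'][125:240,120:400,::-1],(730,300),interpolation=2),cv2.resize(s['pixels'][150:310,150:540,::-1],(730,300),interpolation=2)]))"
```

```text
t: 37.15
tcp_pos: [0.5899, -0.1924, 0.0056]
eef_rot: [0.0, 0.542, 0.841, 0.0]
ft_force: [0.8, -0.2, -0.1]
gripper_width: 0.999
grasp_force: 0.0
t: 37.75
tcp_pos: [0.5923, -0.1941, 0.2228]
eef_rot: [0.005, 0.542, 0.84, 0.002]
ft_force: [-0.6, -0.5, -0.2]
gripper_width: 0.998
grasp_force: 0.0
t: 38.55
tcp_pos: [0.4732, 0.0638, 0.2156]
eef_rot: [-0.0, 0.542, 0.841, 0.0]
ft_force: [0.4, -0.0, 0.7]
gripper_width: 1.0
grasp_force: 0.0
t: 39.15
tcp_pos: [0.416, 0.1903, 0.2155]
eef_rot: [0.0, 0.541, 0.841, -0.0]
ft_force: [0.6, 0.6, -0.2]
gripper_width: 1.007
grasp_force: 0.0
```

View pics/k.png

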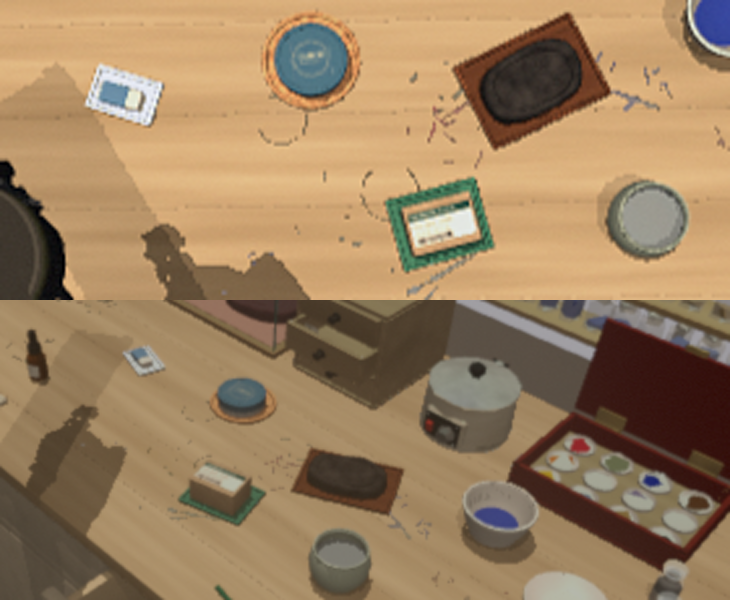

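All four things lie flat in their own holders: eraser (125,95), tin (312,60), stone (530,80), carton (443,222). The pot at (648,218) and the bottle at (36,355) are where they were, and the arm is clear.

```bash
python3 -c "
from cell import bot
print(bot.close_job())"
```

```text
the job is handed in; nothing more can be done
None
```

The stack was taken apart in order; the last pictures show the eraser, carton, tin and ink stone flat in their own holders and the pot and bottle unmoved, and the job was handed in at about 39 s.

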